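# Clamp a dowel in the V-fixture with the splined key

### The job

Lift the long dowel out of its low wooden rest and lay it level in the two V-notches of the clamping fixture, sticking out about evenly at both ends, and let go of it. Then take the splined key from its stand, turn it until its splines mesh with the fixture's socket, slide it fully home so that its flange is flush on the socket and the clamp pad bears on the dowel, and finish while still holding the key with the gripper and keeping it pressed down, since the spring lifts it again. Leave the other things on the bench where they are.

Things in the scene. Friction and masses are not known exactly. Their poses are not given: they have to be found in the camera images.
- dowel_center (a point): Centre of the plain round wooden dowel, 25 mm diameter, 240 mm long, about 90 g; its y axis runs along its length. It starts level in the low rest, its axis 36 mm above the bench.
- rest: Low wooden rest, fixed: board 60 x 190 mm, top 10 mm above the bench, with two shallow notched saddles at y = -70 and +70 mm (18 mm thick, tops about 30 mm up) carrying the dowel along y; free between them. Origin: centre of its underside.
- v_seat (a point): On the fixture (fixed to the bench): where the dowel's centre lies when it rests in both V-notches, 58 mm above the bench. y: along the notches, z: up. The two aluminium V-blocks (45 degree faces, mouth 36 mm wide, tops 59 mm above the bench, 22 mm thick) stand at y = -80 and +80 mm; free between them down to the 14 mm base board, except the clamp at y = +50 mm.
- socket (a point): Centre of the top face of the fixture's square steel socket (48 mm square, top 58 mm above the bench), at x = +62, y = -50 mm of v_seat, axes the same. Its mouth is a cross of two slots along x and y, 9 mm wide and 31 mm long, straight down 36 mm. A sprung brass plunger lies in the middle, its top 17 mm below the face.
- key_grip (a point): Centre of the splined key's wooden handle, 40 (key x) x 20 (key y) x 32 mm tall (z up). Below: shaft 16 mm diameter, 28 mm long; flange 42 mm diameter, 5 mm thick; four splines 22 mm long, 6 mm thick, a cross along key x and y 28 mm across; pilot nose 10 mm diameter, 8 mm long, tip 79 mm below this point. 200 g. Meshes at any quarter turn.
- stand: Dark wooden key stand, fixed, 74 mm square, 40 mm high, origin at the centre of its underside. The key stands upright in its round 31 mm hole, flange on the stand's top, handle centre 89 mm above the bench, turned anyhow; it lifts straight out (30 mm).
- key_shoulder (a point): Centre of the underside of the key's flange, on the key's axis, 49 mm below key_grip. It lies on the socket point when the key is fully home.
- plunger (a joint): Travel of the sprung plunger, m: 0 up, 0.013 when the key is fully home. Unless the splines mesh, the key stands 22 mm too high and cannot reach it. Pushing it takes about 4 N at first, about 12 N when home; it springs back when let go, and it drives the clamp pad.
- clamp_pad: Rubber clamp pad, face 12 x 16 mm, on the +x side of the V at y = +50 mm; open, it leaves the dowel's way down clear by 7 mm; its bar and bracket rise to about 110 mm. The plunger drives it (two to one) diagonally down; it meets the seated dowel at about 11 mm of plunger travel.
- glue: Bystander, to be left alone: yellow glue bottle, 56 mm diameter, 150 mm tall; origin at its underside.
- jar: Bystander, to be left alone: glass jar, 68 mm diameter, 85 mm tall; origin at its underside.
- tape: Bystander, to be left alone: tape measure, 65 x 36 x 62 mm; origin at its underside.
- offcut: Bystander, to be left alone: flat offcut of wood, 130 x 45 x 20 mm; origin at its underside.
- screwdriver: Bystander, to be left alone: screwdriver lying on the bench; origin at its underside.
- mallet: Bystander, to be left alone: wooden mallet lying on the bench, 275 mm long; origin at its underside.
- plane: Bystander, to be left alone: small bench plane, 160 mm long, 80 mm tall; origin at its underside.
Mind the look-alikes: they are no part of the job. Of the things shaped like the part that bears dowel_center, the wooden one is meant.

How it is judged:
By the outcome, as a careful person would: the job done as asked, in the order asked, and still so for the second after the job is handed in, while the arm keeps its last pose, push and grip.
It also fails if it takes over 64 s, if anything falls off the work surface, if the arm or the gripper's body presses on something with over 40 N, if the wrist force passes 120 N, or if a joint passes its speed limit or range.

### The arm

A 6-joint arm with a two-finger parallel gripper is mounted at the origin on the work surface. World frame = base frame: x ahead of the robot, y to its left, z up, the work surface at z = 0. Lengths are in m, angles in rad, forces in N, time in s.
With the tool pointing down it reaches from about 0.4 to 0.825 m from the base axis. Payload 7 kg.
Tool frame: the origin (TCP) lies between the finger pads; the fingertips stand ctrl.tip_reach ahead of it and the grasp point (between the pads) lies 8 mm behind it (ctrl.tip_reach is the distance from the TCP to the fingertips, in m); z points along the fingers, y is the line along which they close (so a half turn about z gives the same grasp; the last joint's range is limited). The gripper opens to 85 mm and grips with 20 to 120 N. Pads are 22 mm wide; open, the fingers measure 114 mm over their backs; the gripper's body (76 mm by 85 mm) begins 54 mm behind the grasp point. The pads swing forward as they close: fully open they stand 13 mm farther back than shut.
Start: joints at [1.514, 0.359, 0.012, 0, -1.224, -0.288], TCP at [0.228, 0.635, 0.242] pointing down, gripper open.
Joint ranges: [-3.07, 3.07], [-1.43, 2.12], [-1.02, 1.25], [-3.03, 1.67], [-3.05, -0], [-3.03, 3.03]. Speed limits (rad/s): [2.39, 2.39, 3.01, 3.14, 3.14, 3.14].

### API

Orientations are given as a rotation vector (axis times angle).
In Python, from plant import ctrl gives the robot as it stands.
- The arm moves only by the shell command python3 -m jog 'ROWS' [OPENING] [FORCE]. ROWS is JSON, one flat list of numbers, 4 for each row, row after row: the shift along the tool's x, y, z in mm, then the turn about the tool's z in rad. In form: [dx, dy, dz, spin, dx, dy, dz, spin, ...]. A call has 1 to 8 rows; each row shifts and turns the commanded pose from where the row before left it, along the tool's axes as they then stand; what a row does not reach is not made up. A row lasts 1/10 s, in which the tool goes at most 50 mm and 8.59 degrees, less where a joint would pass 70% of its speed; a pose out of reach is approached as far as the arm can. A call is refused whole if a number of a shift passes 50 or a number of a turn 0.15, either way. A call with a gripper value outside its range is refused whole. OPENING is the opening, from -1 (shut) to 1 (fully open), set as the call begins (- or left out, the last holds). The fingers move at their own pace and stop on an object; FORCE is the grip in N (left out, the last holds). Time passes only in rows, so rows that do not move let the fingers close. It gives the time, the measured TCP pose, the force, the opening and the grip force at its end, in the units of the state.
- ctrl.state(): the state, without advancing time (a new reading comes with each control period).
- ctrl.read_camera(name): name is "scene" or "top" or "wrist"; returns the picture (420x560x3 uint8, red, green, blue); there is no depth.
- ctrl.camera_model(name): a dict with "fovy" (degrees; the focal length in pixels is half the picture's height over the tangent of half this angle, whatever the lens; pixels are square), "cx", "cy" (the principal point, pixels), "k1" (the pictures are not rectified: a ray, as slopes to the right and down, at radius r is drawn at 1 + k1 r^2 times it, then the intrinsics apply), "cam_to_world" (4x4, takes a point from camera to world coordinates). Camera axes: x right, y down, z forward; pixel columns grow to the right and rows downward; lengths in m; the calibration is good to about 2 mm. A picture is of the moment at which its call begins: read the wrist's pose just before it. camera_model takes no time and is no camera call; for the wrist camera it gives the pose at the moment of the call.
- ctrl.close_job(): hands the job in; it is judged then, once.
The state is a dict: "time": time; "joints": joint angles; "joint_velocities": joint speeds; "tau": joint torques, N m; "eef_pos": TCP position; "ee_rot": TCP orientation; "wrist_force": force on the tool from outside, world axes, zero at the start; "ft_torque": the same for the moment, N m; "opening": finger opening in m; "grasp_force": force on a finger pad.
Only numpy, scipy, OpenCV 4.12 (cv2) and the standard library are available. Lean on these libraries where they do the work, as an engineer would, in place of code of your own. Each camera call takes 0.05 s, during which the arm holds its last target. There are 200 camera calls.

## Working session

There is one attempt and no reset: what is moved stays moved. The work goes in short steps, Python scripts to look and compute and a shell command to move; the robot and the scene stay as the last step left them, time stands still between calls to the robot, and variables do not carry over. Pictures are saved under pics/ and viewed, at most 10 in all, crops included, and the job is handed in when it is done.

```bash
mkdir -p pics; ls; cat > h.py <<'E'
import numpy as np, cv2
from plant import ctrl
from scipy.spatial.transform import Rotation as R
def shot(n,fn=None):
    m=ctrl.camera_model(n); im=ctrl.read_camera(n)
    if fn: cv2.imwrite('pics/'+fn+'.png',im[:,:,::-1]); np.savez('pics/'+fn,im=im,T=np.array(m['cam_to_world']),p=[m['fovy'],m['cx'],m['cy'],m['k1']])
    return im,m
def load(fn):
    d=np.load('pics/'+fn+'.npz'); p=d['p']
    return d['im'],dict(fovy=p[0],cx=p[1],cy=p[2],k1=p[3],cam_to_world=d['T'])
def ray(m,u,v,H=420):
    f=H/2/np.tan(np.radians(m['fovy'])/2)
    x,y=(u-m['cx'])/f,(v-m['cy'])/f; rd=np.hypot(x,y); r=rd
    for _ in range(30): r=rd/(1+m['k1']*r*r)
    s=r/rd if rd>0 else 1
    T=np.array(m['cam_to_world']); return T[:3,3],T[:3,:3]@np.array([x*s,y*s,1])
def onz(m,u,v,z):
    o,d=ray(m,u,v); return o+d*(z-o[2])/d[2]
def px(m,P,H=420):
    f=H/2/np.tan(np.radians(m['fovy'])/2); T=np.array(m['cam_to_world'])
    c=T[:3,:3].T@(np.array(P)-T[:3,3]); x,y=c[0]/c[2],c[1]/c[2]; k=1+m['k1']*(x*x+y*y)
    return np.round([f*x*k+m['cx'],f*y*k+m['cy']],1)
def tool():
    s=ctrl.state(); return np.array(s['eef_pos']),R.from_rotvec(s['ee_rot']),s
E
python3 - <<'E'
from h import *
for n in('top','scene'):
    im,m=shot(n,n+'0'); print(n,m)
s=ctrl.state(); print(s, ctrl.tip_reach); print(R.from_rotvec(s['ee_rot']).as_matrix().round(3))
E
```

```text
pics
top {'fovy': 54.924883089161845, 'cx': 277.33742153649484, 'cy': 208.6756695616484, 'k1': 0.020947904609041085, 'cam_to_world': array([[ 0.0071731 , -0.98754787,  0.15715515,  0.35465426],
       [-0.99937636, -0.00164577,  0.0352731 , -0.07017251],
       [-0.03457524, -0.15731016, -0.9869438 ,  1.09130145],
       [ 0.        ,  0.        ,  0.        ,  1.        ]])}
scene {'fovy': 42.02769818744381, 'cx': 276.7590284729633, 'cy': 211.3620563067661, 'k1': 0.02209107475951149, 'cam_to_world': array([[ 0.24748009,  0.75906626, -0.60213953,  1.45113281],
       [ 0.96881222, -0.20189256,  0.14367418, -0.27985014],
       [-0.01250926, -0.61891664, -0.78535706,  1.32135238],
       [ 0.        ,  0.        ,  0.        ,  1.        ]])}
{'time': 0.1, 'joints': array([ 1.51407642e+00,  3.59312319e-01,  1.11691153e-02, -3.27733341e-04,
       -1.22408463e+00, -2.88118577e-01]), 'joint_velocities': array([ 2.58238015e-03, -2.18770811e-03,  6.82693178e-04, -1.01749220e-03,
        2.14860424e-03, -9.44469107e-05]), 'tau': array([-1.41186185e-03, -5.84766448e+01,  2.94101518e+01,  6.95427954e+00,
       -3.25864909e-03,  1.01602549e-05]), 'eef_pos': array([0.22804617, 0.63488163, 0.24146391]), 'ee_rot': array([ 3.09354500e+00, -5.38913720e-01, -2.21122031e-04]), 'wrist_force': array([-0.6494532 ,  0.08798034, -0.23670213]), 'ft_torque': array([ 0.03362083,  0.00190878, -0.01669397]), 'grasp_force': 0.0, 'opening': 0.08536648935097615} 0.011
[[ 0.941 -0.338 -0.   ]
 [-0.338 -0.941 -0.001]
 [ 0.     0.001 -1.   ]]
```

View pics/top0.png

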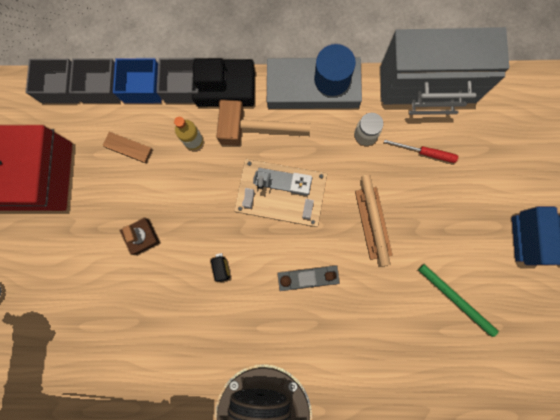

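View pics/scene0.png

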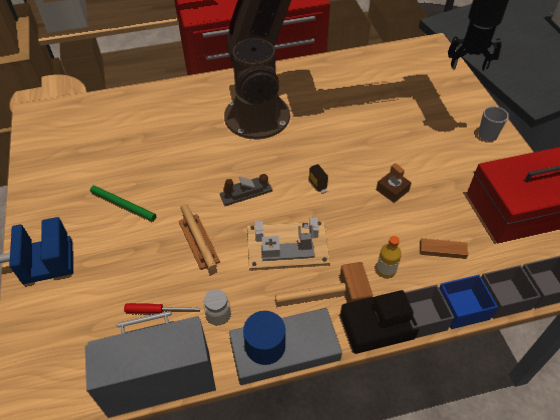

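The top view shows the wooden dowel in its rest at (374,220), the key stand at (139,236), and the fixture with its socket at (301,183) and clamp at (265,180). There are two dowel-like things: the wood one at (374,220) in the brown rest, and the green one at (458,300) lying on the bench. The wooden one in the rest is meant. I'll confirm it in an enlarged crop.

```bash
python3 - <<'E'
from h import *
im,m=load('top0')
a=im[160:280,230:400]; b=im[210:260,110:170]
A=cv2.resize(a,None,fx=4.7,fy=4.7,interpolation=cv2.INTER_CUBIC)
cv2.imwrite('pics/crop1.png',A[:,:,::-1]); print(A.shape)
for n,u,v,z in[('dowel a',367,180,.04),('dowel b',384,263,.04),('socket',301,183,.058),('vb1',248,199,.059),('vb2',308,210,.059),('key',139,236,.09)]:
    print(n,onz(m,u,v,z).round(3))
E
```

```text
(564, 799, 3)
dowel a [ 0.599 -0.269  0.04 ]
dowel b [ 0.382 -0.306  0.04 ]
socket [ 0.587 -0.095  0.058]
vb1 [0.544 0.043 0.059]
vb2 [ 0.516 -0.112  0.059]
key [0.444 0.312 0.09 ]
```

View pics/crop1.png

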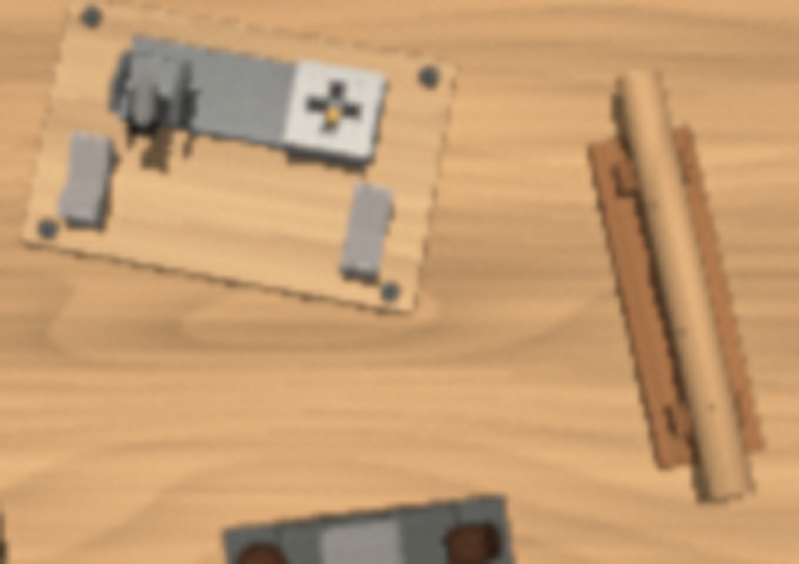

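The crop confirms it: the plain wood dowel lies in the brown rest, with ends at about (366,175) and (384,266) in the full picture. The fixture's socket is at (301,183), and its V-blocks are at (248.5,198) and (308,209).

```bash
cat >> h.py <<'E'
def yawof(r): 
    x=r.as_matrix()[:,0]; return np.degrees(np.arctan2(x[1],x[0]))
def plan(target,yaw=None,n=None,maxstep=46):
    p,r,s=tool(); y0=yawof(r); dy=0 if yaw is None else (yaw-y0)
    d=np.array(target)-p
    n=n or max(1,int(np.ceil(max(np.linalg.norm(d)*1000/maxstep,abs(dy)/8.4))))
    out=[]
    done=np.zeros(3)
    for i in range(n):
        a=np.radians(y0+dy*i/n); M=np.array([[np.cos(a),np.sin(a),0],[np.sin(a),-np.cos(a),0],[0,0,-1]])
        w=(d*(i+1)/n*1000)-done; t=np.round(M.T@w,0 if n>2 else 1); done+=M@t
        out+= [*map(lambda q:int(q) if q==int(q) else float(q),t),round(-np.radians(dy/n),3)]
    for k in range(0,len(out),32): print(str(out[k:k+32]).replace(' ',''))
E
python3 - <<'E'
from h import *
im,m=load('top0')
c=lambda u,v,z:onz(m,u,v,z)
A=c(366.2,175.3,.036);B=c(383.8,265.7,.036);print('dowel',A,B,(A+B)/2,np.linalg.norm(A-B),np.degrees(np.arctan2(*(A-B)[1::-1])))
V1=c(248.5,198.3,.059);V2=c(308.1,209.1,.059);print('V',(V1+V2)/2,np.linalg.norm(V1-V2),np.degrees(np.arctan2(*(V1-V2)[1::-1])))
p,r,s=tool(); w=ctrl.camera_model('wrist'); T=np.array(w['cam_to_world'])
print('cam in tool',r.inv().apply(T[:3,3]-p), (r.inv().as_matrix()@T[:3,:3]).round(3),w['fovy'])
plan([.47,.27,.30],-85)
E
```

```text
dowel [ 0.61291115 -0.26813444  0.036     ] [ 0.37530795 -0.30626472  0.036     ] [ 0.49410955 -0.28719958  0.036     ] 0.24064330059786931 9.117023484372393
V [ 0.53216829 -0.03531664  0.059     ] 0.15738692235504784 79.66859675034009
cam in tool [ 0.07036376  0.00112929 -0.13138189] [[ 0.    -0.961 -0.277]
 [ 1.     0.     0.   ]
 [-0.    -0.277  0.961]] 58.52570757581367
[35,26,-6,np.float64(0.114),38,22,-6,np.float64(0.114),40,18,-6,np.float64(0.114),42,13,-5,np.float64(0.114),43,8,-6,np.float64(0.114),44,3,-6,np.float64(0.114),43,-2,-6,np.float64(0.114),43,-7,-6,np.float64(0.114)]
[43,-12,-6,np.float64(0.114),40,-16,-6,np.float64(0.114)]
```

```bash
python3 -m jog '[35,26,-3,0.114,38,22,-3,0.114,40,18,-3,0.114,42,13,-3,0.114,43,8,-3,0.114,44,3,-3,0.114,38,-2,-3,0.114,38,-7,-3,0.114]'; python3 -m jog '[20,-6,-3,0.114,0,0,0,0,0,0,0,0]'; python3 - <<'E'
from h import *
p,r,s=tool(); print(p,yawof(r)); shot('wrist','w1')
E
```

```text
time: 0.9
eef_pos: [0.4173, 0.3509, 0.2663]
ee_rot: [2.537, -1.853, -0.0]
wrist_force: [0.7, 0.3, -0.2]
opening: 0.0858
grasp_force: 0.0
time: 1.2
eef_pos: [0.4289, 0.335, 0.2691]
ee_rot: [2.432, -1.989, -0.0]
wrist_force: [-0.5, 0.1, -0.2]
opening: 0.0858
grasp_force: 0.0
[0.42885972 0.33496925 0.26913568] -78.54690880089059
```

View pics/w1.png

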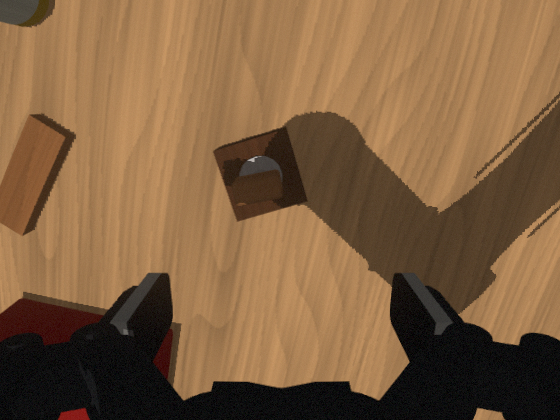

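The wrist view shows the stand as a dark square centred near (262,174), with the key handle in shadow at about (253,187). The key comes later, so next I look over the fixture.

```bash
python3 - <<'E'
from h import *
plan([.54,-.035,.29],-100.3)
E
```

```text
[43,-4,-2,np.float64(0.042),42,-6,-3,np.float64(0.042),43,-7,-2,np.float64(0.042),42,-9,-2,np.float64(0.042),41,-12,-3,np.float64(0.042),41,-12,-2,np.float64(0.042),41,-15,-2,np.float64(0.042),39,-16,-3,np.float64(0.042)]
[40,-18,-2,np.float64(0.042)]
```

```bash
python3 -m jog '[43,-4,-2,0.042,42,-6,-3,0.042,43,-7,-2,0.042,42,-9,-2,0.042,41,-12,-3,0.042,41,-12,-2,0.042,41,-15,-2,0.042,39,-16,-3,0.042]'>/dev/null; python3 -m jog '[40,-18,-2,0.042,0,0,0,0,0,0,0,0]'; python3 - <<'E'
from h import *
p,r,s=tool(); print(p,yawof(r)); shot('wrist','w2')
plan([.494,-.287,.26],-170.9)
E
```

```text
time: 2.35
eef_pos: [0.5402, -0.0356, 0.2897]
ee_rot: [2.014, -2.41, -0.001]
wrist_force: [-0.2, 0.5, 0.4]
opening: 0.0851
grasp_force: 0.0
[ 0.54024561 -0.03562224  0.28967643] -100.21724191636348
[28,0,3,np.float64(0.137),29,-4,4,np.float64(0.137),27,-7,3,np.float64(0.137),26,-12,3,np.float64(0.137),25,-14,4,np.float64(0.137),22,-18,3,np.float64(0.137),19,-21,3,np.float64(0.137),17,-23,3,np.float64(0.137)]
[13,-26,4,np.float64(0.137)]
```

View pics/w2.png

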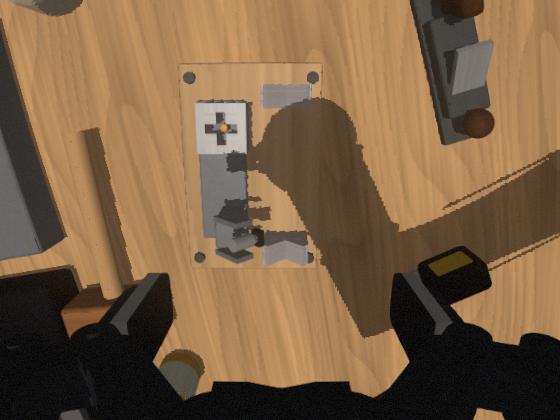

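The wrist view shows the socket cross at (222,128), the V-blocks at about (286,96) and (285,235), and the clamp at (236,238). Base-board edges are almost vertical in the picture, so tool yaw matches the fixture. On to the dowel.

```bash
python3 -m jog '[28,0,3,0.137,29,-4,4,0.137,27,-7,3,0.137,26,-12,3,0.137,25,-14,4,0.137,22,-18,3,0.137,19,-21,3,0.137,17,-23,3,0.137]'>/dev/null; python3 -m jog '[13,-26,4,0.137,0,0,0,0,0,0,0,0]'|head -3; python3 - <<'E'
from h import *
p,r,s=tool(); print(p,yawof(r)); shot('wrist','w3')
im,m=load('w2')
for n,u,v,z in[('sock',222,128,.058),('V2',286.5,96,.059),('V1',285,235,.059),('L0',180,64,.014),('L1',184,268,.014),('R0',322,63,.014),('R1',320,268,.014)]: print(n,onz(m,u,v,z).round(4))
a=[onz(m,*q,.014) for q in((180,64),(184,268),(322,63),(320,268))]
print([np.degrees(np.arctan2(*(a[i+1]-a[i])[1::-1])) for i in(0,2)])
E
```

```text
time: 3.5
eef_pos: [0.494, -0.287, 0.26]
ee_rot: [0.255, -3.131, -0.001]
[ 0.49402928 -0.28701642  0.2600158 ] -170.70307663960074
sock [ 0.5859 -0.0951  0.058 ]
V2 [ 0.5204 -0.1131  0.059 ]
V1 [0.5456 0.0213 0.059 ]
L0 [ 0.622 -0.166  0.014]
L1 [0.6733 0.0569 0.014 ]
R0 [ 0.4778 -0.1402  0.014 ]
R1 [0.5142 0.0853 0.014 ]
[np.float64(77.03612344534041), np.float64(80.80775091410098)]
```

View pics/w3.png

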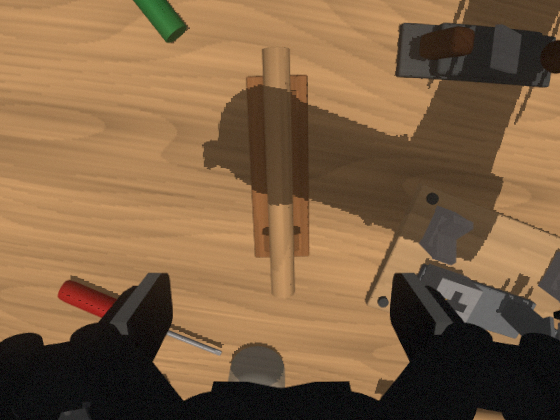

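The wrist view shows the wooden dowel along the picture's vertical, with ends at (276,48) and (283,297). It tilts slightly clockwise relative to the tool.

```bash
python3 - <<'E'
from h import *
im,m=load('w3')
A=onz(m,276,48,.045);B=onz(m,283,297,.036)
# silhouette mid-line: ends
print(A,B,(A+B)/2,np.linalg.norm(A-B)); a=np.degrees(np.arctan2(*(B-A)[1::-1])); print('ax',a)
for z in(.036,.0485):
    l,r_=onz(m,268,140,z),onz(m,292,140,z); print('dia',np.linalg.norm(l-r_))
    print('ang',z,[np.degrees(np.arctan2(*(onz(m,*q[1],z)-onz(m,*q[0],z))[1::-1])) for q in [((263,50),(271,295)),((290,50),(295,295))]])
yaw=a-180 if a>0 else a
c=(A+B)/2
t=c+.010*np.array([np.cos(np.radians(yaw)),np.sin(np.radians(yaw)),0]); t[2]=.12; print(yaw); plan(t,yaw,4)
E
```

```text
[ 0.37677649 -0.31133803  0.045     ] [ 0.61674687 -0.26544782  0.036     ] [ 0.49676168 -0.28839293  0.0405    ] 0.24448454581434081
ax 10.826126079212388
dia 0.022506042294922462
ang 0.036 [np.float64(10.60500913848599), np.float64(10.920331654815245)]
dia 0.021714489971118297
ang 0.0485 [np.float64(10.60500913848599), np.float64(10.920331654815238)]
-169.1738739207876
[2,-1,35,np.float64(-0.006),2,0,35,np.float64(-0.006),2,-1,35,np.float64(-0.006),2,0,35,np.float64(-0.006)]
```

```bash
python3 -m jog '[2,-1,35,-0.006,2,0,35,-0.006,2,-1,35,-0.006,2,0,35,-0.006,0,0,30,0,0,0,25,0,0,0,20,0,0,0,15,0]' - 40; python3 -m jog '[0,0,0,0,0,0,0,0,0,0,0,0,0,0,0,0,0,0,0,0,0,0,0,0,0,0,0,0]' -1 40; python3 -m jog '[0,0,-5,0,0,0,-15,0,0,0,-30,0,0,0,-30,0,0,0,-30,0,0,0,0,0]'; python3 - <<'E'
from h import *
p,r,s=tool(); print(p,yawof(r)); shot('wrist','w4')
plan([.516,-.132,.20],-100.3)
E
```

```text
time: 4.35
eef_pos: [0.4865, -0.2896, 0.0292]
ee_rot: [0.294, -3.127, -0.001]
wrist_force: [0.0, -0.5, 0.1]
opening: 0.0852
grasp_force: 0.0
time: 5.05
eef_pos: [0.4867, -0.2903, 0.0315]
ee_rot: [-0.288, 3.127, 0.001]
wrist_force: [-0.2, 9.5, 7.0]
opening: 0.0239
grasp_force: 38.9
time: 5.65
eef_pos: [0.4886, -0.2924, 0.1454]
ee_rot: [-0.289, 3.121, -0.005]
wrist_force: [0.9, 0.1, -1.0]
opening: 0.0238
grasp_force: 39.3
[ 0.48859314 -0.29242254  0.14543828] -169.429327390798
[-6,17,-6,np.float64(-0.134),-9,16,-7,np.float64(-0.134),-11,14,-6,np.float64(-0.134),-12,13,-6,np.float64(-0.134),-14,12,-7,np.float64(-0.134),-16,9,-6,np.float64(-0.134),-16,7,-6,np.float64(-0.134),-18,5,-7,np.float64(-0.134)]
[-17,2,-6,np.float64(-0.134)]
```

View pics/w4.png

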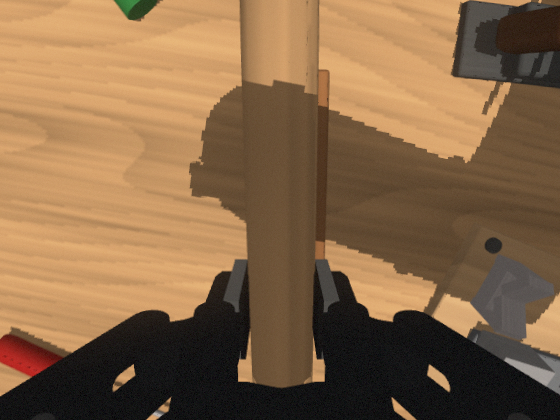

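The dowel is held squarely between the pads, and its axis runs along the tool's x. Next I carry it to above the V-notches.

```bash
python3 - <<'E'
from h import *
plan([.532,-.045,.17],-100.3)
E
```

```text
[-10,26,-3,np.float64(-0.134),-13,25,-3,np.float64(-0.134),-17,22,-3,np.float64(-0.134),-19,20,-3,np.float64(-0.134),-22,18,-3,np.float64(-0.134),-24,14,-3,np.float64(-0.134),-25,11,-3,np.float64(-0.134),-27,7,-3,np.float64(-0.134)]
[-28,4,-3,np.float64(-0.134)]
```

```bash
python3 -m jog '[-10,26,-6,-0.134,-13,25,-3,-0.134,-17,22,-3,-0.134,-19,20,-3,-0.134,-22,18,-3,-0.134,-24,14,-3,-0.134,-25,11,-3,-0.134,-27,7,-3,-0.134]'>/dev/null; python3 -m jog '[-28,4,-3,-0.134,0,0,0,0,0,0,0,0]'|head -4; python3 - <<'E'
from h import *
p,r,s=tool(); print(p,yawof(r)); shot('wrist','w5');im,m=shot('scene','s5'); shot('top','t5')
a=load('w5')[0]; b=cv2.resize(im[190:300,200:360],(560,385),interpolation=cv2.INTER_CUBIC)
c=np.hstack([cv2.resize(a,(390,292)),cv2.resize(b,(410,292))]); cv2.imwrite('pics/c5.png',c[:,:,::-1])
plan([.532,-.045,.09],-100.3)
E
```

```text
time: 6.8
eef_pos: [0.5304, -0.0439, 0.1695]
ee_rot: [2.011, -2.412, -0.001]
wrist_force: [-0.5, -0.2, -0.6]
[ 0.53041258 -0.04388744  0.16954323] -100.3698883660153
[-0.1,-0.8,39.9,np.float64(-0.002),-0.2,-0.7,39.9,np.float64(-0.002)]
```

View pics/c5.png

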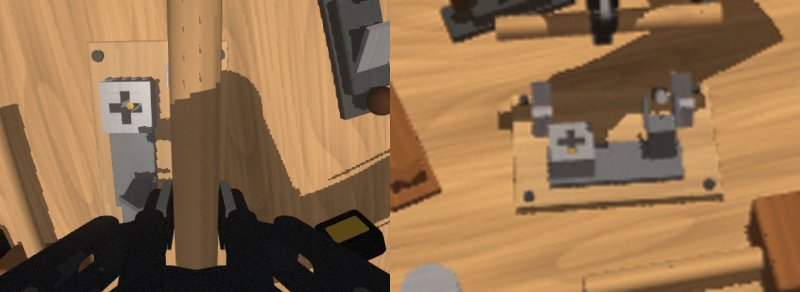

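The dowel hangs over the V-blocks, parallel to the base board's edges, and the socket at (130,107) in the left half stays clear. Lowering.

```bash
python3 -m jog '[0,-1,40,0,0,-1,30,0,0,0,20,0,0,0,10,0,0,0,0,0]'|sed -n 2,5p; python3 -m jog '[0,0,3,0,0,0,3,0,0,0,3,0,0,0,3,0,0,0,2,0,0,0,0,0]'; python3 - <<'E'
from h import *
im,m=shot('scene','s6');
from h import *
b=cv2.resize(im[190:300,220:360],(800,628),interpolation=cv2.INTER_CUBIC)[:600]
cv2.imwrite('pics/c6.png',b[:,:,::-1])
E
```

```text
eef_pos: [0.532, -0.0455, 0.0691]
ee_rot: [2.008, -2.413, -0.002]
wrist_force: [0.4, -0.3, -0.4]
opening: 0.0239
time: 8.05
eef_pos: [0.5328, -0.0446, 0.0561]
ee_rot: [2.011, -2.413, -0.0]
wrist_force: [-0.3, 1.1, -1.2]
opening: 0.0237
grasp_force: 39.5
```

```bash
python3 -m jog '[0,0,1,0,0,0,1,0,0,0,0,0]'|sed -n 2,4p; python3 -m jog '[0,0,1,0,0,0,1,0,0,0,0,0]'|sed -n 2,4p;  python3 - <<'E'
from h import *
im,m=shot('scene','s6');
V=np.array([.534,-.035,.058]); u=np.array([.179,.984,0]); print([px(m,V+u*k) for k in(-.12,-.08,.08,.12)])
b=cv2.resize(im[190:300,230:350],(600,550),interpolation=cv2.INTER_CUBIC)
cv2.imwrite('pics/c6.png',b[:,:,::-1])
E
```

```text
eef_pos: [0.5333, -0.0446, 0.0545]
ee_rot: [-2.011, 2.413, -0.001]
wrist_force: [0.9, -0.1, 0.1]
eef_pos: [0.5341, -0.0446, 0.0535]
ee_rot: [-2.011, 2.411, -0.002]
wrist_force: [-0.9, -0.8, 9.6]
[array([244.3, 226.6]), array([258.1, 225.7]), array([313.3, 222.2]), array([327.1, 221.3])]
```

View pics/c6.png

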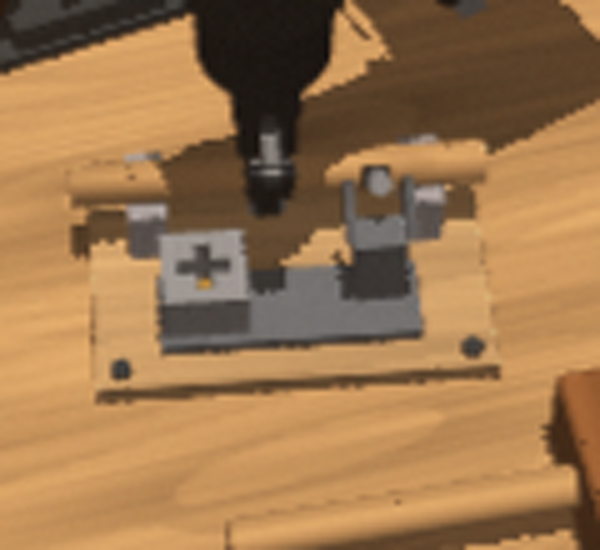

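The dowel lies in both V-notches. Its ends are at about (244,227) and (328,222) in the full picture, where the prediction for an even overhang was (244.3,226.6) and (327.1,221.3). I release and lift off.

```bash
python3 -m jog '[0,0,0,0,0,0,0,0,0,0,0,0,0,0,0,0]' 0.1|tail -3; python3 -m jog '[0,0,-10,0,0,0,-25,0,0,0,-40,0,0,0,-45,0,0,0,-45,0]' |sed -n 2,4p;  python3 - <<'E'
from h import *
p,r,s=tool(); print(p,yawof(r),s['joints'].round(2)); im,m=shot('top','t7'); shot('wrist','w7')
a=load('w7')[0]; b=im[150:250,220:350]
c=np.hstack([cv2.resize(a,(400,300)),cv2.resize(b,(390,300),interpolation=cv2.INTER_CUBIC)]); cv2.imwrite('pics/c7.png',c[:,:,::-1])
plan([.44,.313,.27],-73)
E
```

```text
wrist_force: [-0.1, 0.7, -0.1]
opening: 0.047
grasp_force: 0.0
eef_pos: [0.5325, -0.0448, 0.2197]
ee_rot: [2.012, -2.413, 0.0]
wrist_force: [1.0, 0.4, -0.4]
[ 0.53246416 -0.04478193  0.21970164] -100.3643155088559 [ 0.28  0.14 -0.33  0.   -1.1  -0.46]
[-37,18,-5,np.float64(-0.053),-38,15,-5,np.float64(-0.053),-39,14,-5,np.float64(-0.053),-40,11,-5,np.float64(-0.053),-40,10,-5,np.float64(-0.053),-40,7,-5,np.float64(-0.053),-41,5,-5,np.float64(-0.053),-41,3,-5,np.float64(-0.053)]
[-41,1,-5,np.float64(-0.053)]
```

View pics/c7.png

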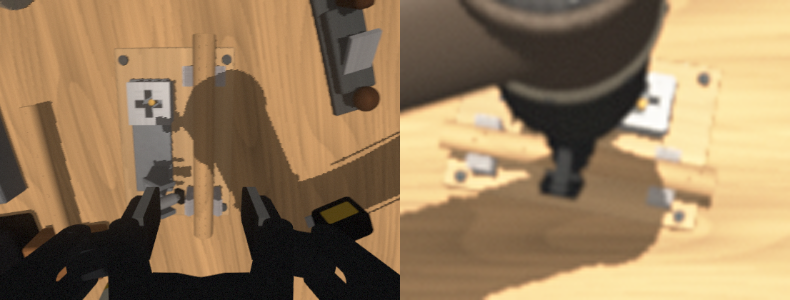

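The dowel sits in both notches, and the gripper is clear. All ten views are used, so the key will be measured by masks. I move to a pose where the arm's shadow falls away from it.

```bash
python3 -m jog '[-37,18,-5,-0.053,-38,15,-5,-0.053,-39,14,-5,-0.053,-40,11,-5,-0.053,-40,10,-5,-0.053,-40,7,-5,-0.053,-32,5,-5,-0.053,0,0,-5,0]' 1 >/dev/null;python3 -m jog '[0,0,0,0,0,0,0,0]' |sed -n 2,3p;  python3 - <<'E'
from h import *
p,r,s=tool(); print(p,yawof(r)); im,m=shot('wrist','w8')
K=[.444,.312,.105]; u,v=px(m,K); print(u,v)
x0,y0=int(u)-60,int(v)-60
hsv=cv2.cvtColor(im,cv2.COLOR_RGB2HSV)
for nm,c in(('H',0),('S',1),('V',2)):
    print(nm); 
    for y in range(y0,y0+120,6): print(' '.join('%3d'%hsv[y,x,c] if 0<=y<420 and 0<=x<560 else ' . ' for x in range(x0,x0+120,6)))
E
```

```text
eef_pos: [0.4598, 0.2242, 0.2575]
ee_rot: [-2.421, 2.001, 0.0]
[0.45975136 0.22421589 0.25750813] -79.15020340474202
278.9 301.1
H
 15  15  15  15  15  16  14  15  14  12  14  12  12  13  15  15  15  14  15  16
 16  15  15  16  15  14  14  15  14  14  16  14  13  15  16  16  16  15  15  15
 15  15  15  17  15  14  13  15  14  10  12  12  12  12  15  15  15  15  15  15
 15  15  16  14  15  10  11  12  11  11  11  11  12  11  15  15  16  15  16  15
 14  15  13  12  12  13  12  12  11  12  11  12  12  13  13  15  15  15  15  15
 15  15  13  13  12  11  10  10  17  13  12  13  12  11  12  15  16  15  15  15
 15  15  13  11  11  11  10   9  14  15  14  10  14  14  11  15  15  15  15  15
 15  15  15  12  11  13  17  15  13  13  13   0  14  10  10  15  15  15  15  16
 15  15  15  11  10  13   6  13   0  15  13  11  15  11  11  12  16  15  16  15
 16  15  15  15  11  12  11  12  13   9  15  13  12  12   9  12  15  15  15  15
 16  15  15  15  10  12  12  13  14  14  15  15  11  11  10  11  14  15  16  15
 15  15  15  16  12  13  13  12  12  13  14  14  14  12  11  12  11  15  15  15
 15  15  
[... 3134 characters left out ...]
  63  65  61  66  65  62  63  61  77  73  75  69 192 183 199
159 189 190 183 161  70  64  84 107 100 135 143  83  81 177 191 187 197 194 194
159 190 186 182 160 139 144 142 143 142 142 142 105 193 188 181 195 193 202 191
166 190 179 180 160 128 142 141 140 140 142 138  91 191 192 188 192 185 203 191
168 185 177 178 162 160 139 136 128 165 192 185 189 187 192 183 194 185 194 188
177 178 179 175 170 163 183 181 195 194 198 197 192 179 194 187 198 195 193 196
179 169 181 169 168 150 180 184 187 197 193 198 188 185 198 189 189 205 192 193
184 179 191 164 169 153 177 187 187 195 188 197 191 189 193 187 179 201 192 189
185 176 183 165 163 166 171 191 187 186 191 198 185 190 189 188 179 185 191 194
```

```bash
cat > key.py <<'E'
from h import *
import sys
def handle(im,m,g,z=.105):
    u,v=px(m,[*g[:2],z]); hsv=cv2.cvtColor(cv2.GaussianBlur(im,(3,3),0),cv2.COLOR_RGB2HSV)
    k=cv2.inRange(hsv,(8,138,98),(14,200,152)); box=np.zeros_like(k); u,v=int(u),int(v); box[v-60:v+60,max(u-60,0):u+60]=255; k&=box
    k=cv2.morphologyEx(k,cv2.MORPH_OPEN,np.ones((5,5),np.uint8))
    cs=max(cv2.findContours(k,0,1)[0],key=cv2.contourArea)
    P=np.array([onz(m,*c[0],z)[:2] for c in cs])
    (cx,cy),(w,h),a=cv2.minAreaRect((P*1000).astype(np.float32))
    b=cv2.boxPoints(((cx,cy),(w,h),a)); e=max((b[1]-b[0],b[2]-b[1]),key=np.linalg.norm)
    print('px bbox',cv2.boundingRect(cs),'centre mm',round(cx,1),round(cy,1),'size',round(w,1),round(h,1),'long axis deg',np.degrees(np.arctan2(e[1],e[0])).round(1))
E
python3 - <<'E'
from key import *
im,m=load('w8'); handle(im,m,[.444,.312])
# flange: grey, low saturation around
E
```

```text
px bbox (246, 310, 47, 24) centre mm 448.5 333.3 size 39.2 19.0 long axis deg 23.5
```

```bash
python3 - <<'E'
from key import *
im,m=load('w8')
hsv=cv2.cvtColor(im,cv2.COLOR_RGB2HSV); k=cv2.inRange(hsv,(0,0,50),(179,60,180)); box=np.zeros_like(k); box[250:310,235:310]=255; k&=box
cs=max(cv2.findContours(k,0,1)[0],key=cv2.contourArea); P=np.array([onz(m,*c[0],.045)[:2] for c in cs])*1000; print('flange ext',P.min(0),P.max(0), cv2.boundingRect(cs))
# far-side arc circle fit with points away from handle (upper)
c=cs[:,0,:]; c=c[c[:,1]<285]; Q=np.array([onz(m,*q,.045)[:2] for q in c])*1000
A=np.c_[2*Q,np.ones(len(Q))]; s=np.linalg.lstsq(A,(Q**2).sum(1),rcond=None)[0]; print('circle',s[:2],np.sqrt(s[2]+s[:2]@s[:2]))
im,m=load('top0'); print(px(m,[.4485,.3333,.105]),px(m,[.4485,.3333,.04])); 
hsv=cv2.cvtColor(im,cv2.COLOR_RGB2HSV)
for c in(2,1):
  for y in range(218,256,2): print(' '.join('%3d'%hsv[y,x,c] for x in range(116,164,2)))
E
```

```text
flange ext [428.49093093 312.50110073] [469.15932467 346.67514915] (251, 271, 40, 28)
circle [448.6046313  332.80498111] 20.047123922516356
[128.4 233.7] [138.3 236. ]
188 185 185 183 184 187 184 184 183 183 184 179 163 127  93 100 136 177 185 184 184 184 185 185
203 207 208 208 212 212 211 210 209 209 198 141  97  83  77  50  44 140 189 190 191 192 192 193
214 214 214 215 215 214 213 212 203 158 106  82  80  81  79  73  33  82 178 191 192 194 195 197
205 208 207 207 208 205 199 153 106  84  81  80  83  84  83  80  54  37 147 198 199 201 205 206
206 206 204 200 176 172 152  81  73  80  83  83  82  83  85  87  72  38 102 190 201 204 205 208
186 188 178 160 161 165 163 101  65 107  90 126 135  91  87  87  81  50  40 144 193 194 197 198
190 182 106 110 163 165 167 129  67  76  80  99 176 154  90  87  90  74  35 100 188 195 197 198
188 187 129  88 153 166 167 152  78  65  76  90 171 188 123  86  90  81  41  55 168 200 199 199
196 197 182  98 136 168 169 164 107  63  71  71 121 190 152  81  82  83  65  33 103 190 193 190
206 207 201 129 112 164 169 165 123  69  69  70  98 186 150  83  85 
[... 2015 characters left out ...]
 146 151 144 152 140 118 117
116 115 115 115 119 145 150 146  89  32  26  20  26  97 152 148 148 151 147 147 150 165 121 115
116 115 115 115 117 130 149 149 139 115 114 104 141 147 147 145 149 140 146 141 132 122 116 116
116 116 115 116 116 120 142 151 145 149 145 146 147 149 150 150 148 131 127 118 116 116 115 115
115 114 114 113 115 117 129 145 144 147 142 151 145 153 146 141 127 120 118 117 117 116 115 116
116 116 116 117 117 116 122 149 144 144 147 146 156 165 130 123 118 115 116 115 116 116 116 115
117 116 116 116 117 116 118 135 154 146 151 160 132 123 118 117 116 116 117 116 116 116 114 115
117 116 116 117 117 117 116 123 125 128 138 121 116 116 115 115 116 117 115 115 113 116 116 116
```

```bash
python3 - <<'E'
from h import *
plan([.4485,.333,.15],-156.5)
E
```

```text
[-11,-1,11,np.float64(0.135),-11,1,10,np.float64(0.135),-11,2,11,np.float64(0.135),-10,3,11,np.float64(0.135),-10,5,11,np.float64(0.135),-9,6,10,np.float64(0.135),-8,7,11,np.float64(0.135),-8,9,11,np.float64(0.135)]
[-6,9,11,np.float64(0.135),-4,10,10,np.float64(0.135)]
```

```bash
python3 -m jog '[-11,-1,11,0.135,-11,1,10,0.135,-11,2,11,0.135,-10,3,11,0.135,-10,5,11,0.135,-9,6,10,0.135,-8,7,11,0.135,-8,9,11,0.135]'>/dev/null; python3 -m jog '[-6,9,11,0.135,-4,10,10,0.135,0,0,0,0,0,0,0,0]' | sed -n 2,3p; python3 - <<'E'
from key import *
p,r,s=tool(); print(p,yawof(r),s['joints'].round(2)); im,m=shot('wrist','w9'); u,v=px(m,[.4485,.333,.105]); print(u,v)
hsv=cv2.cvtColor(im,cv2.COLOR_RGB2HSV)
u,v=int(u),int(v)
for c in(2,1):
  print()
  for y in range(v-60,v+61,6): print(' '.join('%3d'%hsv[y,x,c] if y<420 else '.' for x in range(u-84,u+85,6)))
E
```

```text
eef_pos: [0.4482, 0.3331, 0.1501]
ee_rot: [0.644, -3.074, 0.001]
[0.44816657 0.3330797  0.15005423] -156.33435583262963 [ 0.99  0.25 -0.37  0.   -0.95 -2.15]
282.1 251.3

 98  94  96  93  95  47  46  44  43  40  41  44  76  75  75  71  73  65  37  41  41  45  49  45  95  96 104 108 109
128 179 103  93  93  46  47  44  46  44  41  74  72  73  75  72  75  80  76  38  41  44  46  51 102 120 192 108 105
190 185 176 175 175  80  45  48  40  43  76  77  63  67  67  71  71  70  77  57  42  43  46  50 200 201 202 206 205
192 189 188 183 174 124  45  46  43  43  74  77  63  61  62  64  66  67  74  72  44  48  44  51 204 201 205 200 197
188 186 187 189 183 180  46  51  48  45  77  77  67  70  72  73  64  68  76  77  46  50  50  52 192 191 200 202 205
174 180 181 182 183 184  46  50  44  45  75  75  66  72  73  72  72  67  69  75  47  49  47  56 201 201 196 186 198
178 174 174 178 174 178  49  51  50  48  76  73  67  72  70  70  74  73  73  74  48  47  80  83 176 186 198 201 198
169 178 179 176 170 170  54  49  51  46  62  75  71  73  71  72  74  71  74  47  49  88  90  89 189 187 185 193 194
1
[... 3243 characters left out ...]
 125
124 127 127 125 127 123 127 127 123 128 125 128 150 143 146 148 154 147 127 127 126 127 126 124 125 124 128 124 124
123 125 126 125 127 129 128 125 127 125 128 126 130 123 128 124 128 126 122 128 125 127 128 127 127 123 129 125 125
126 127 124 122 128 126 126 125 128 126 125 126 128 127 128 125 126 128 125 127 125 126 126 127 129 123 125 127 127
125 124 128 127 126 124 126 125 127 128 124 126 130 131 124 127 125 124 123 125 125 126 126 128 125 124 128 123 124
129 126 124 124 127 128 126 124 128 128 127 124 125 124 124 125 128 126 127 130 128 125 127 125 125 124 125 128 126
125 125 127 127 125 125 126 129 124 123 127 125 127 128 127 128 126 125 124 127 129 122 125 126 128 125 128 124 126
```

```bash
python3 -m jog '[0,1,25,0,0,0,20,0,0,0,14,0,0,0,10,0,0,0,0,0]'|sed -n 2,4p; python3 -m jog '[0,0,0,0,0,0,0,0,0,0,0,0,0,0,0,0,0,0,0,0,0,0,0,0]' -1 80; python3 -m jog '[0,0,-5,0,0,0,-10,0,0,0,-20,0,0,0,-30,0,0,0,-30,0,0,0,-30,0,0,0,-20,0,0,0,0,0]';  python3 - <<'E'
from h import *
im,m=load('w7'); print('sock w7',onz(m,212.8,142.8,.058))
plan([.586,-.095,.21],-190.3)
E
```

```text
eef_pos: [0.4474, 0.334, 0.0806]
ee_rot: [0.641, -3.074, 0.002]
wrist_force: [0.6, -0.2, -0.5]
time: 13.15
eef_pos: [0.4478, 0.3353, 0.082]
ee_rot: [-0.641, 3.075, 0.001]
wrist_force: [-0.5, -0.6, 5.6]
opening: 0.0192
grasp_force: 78.5
time: 13.95
eef_pos: [0.4485, 0.3359, 0.23]
ee_rot: [-0.64, 3.071, 0.005]
wrist_force: [-0.2, 0.3, -2.7]
opening: 0.0189
grasp_force: 78.0
sock w7 [ 0.58396196 -0.09618545  0.058     ]
[5,-45,2,np.float64(0.059),2,-45,2,np.float64(0.059),-1,-45,2,np.float64(0.059),-4,-45,2,np.float64(0.059),-6,-45,2,np.float64(0.059),-8,-45,2,np.float64(0.059),-12,-44,2,np.float64(0.059),-13,-43,2,np.float64(0.059)]
[-17,-42,2,np.float64(0.059),-19,-41,2,np.float64(0.059)]
```

```bash
python3 - <<'E'
from h import *
plan([.645,-.106,.20],-190.2)
E
```

```text
[0,-44,3,np.float64(0.054),-3,-44,2,np.float64(0.054),-5,-44,3,np.float64(0.054),-7,-43,3,np.float64(0.054),-10,-43,3,np.float64(0.054),-12,-42,2,np.float64(0.054),-14,-42,3,np.float64(0.054),-16,-40,3,np.float64(0.054)]
[-19,-40,3,np.float64(0.054),-21,-39,2,np.float64(0.054),-22,-38,3,np.float64(0.054)]
```

```bash
python3 -m jog '[0,-44,3,0.054,-3,-44,2,0.054,-5,-44,3,0.054,-7,-43,3,0.054,-10,-43,3,0.054,-12,-42,2,0.054,-14,-42,3,0.054,-16,-40,3,0.054]'>/dev/null; python3 -m jog '[-19,-40,3,0.054,-21,-39,2,0.054,-22,-38,3,0.054,0,0,0,0,0,0,0,0]'|sed -n 2,3p; cat > sock.py <<'E'
from key import *
fn=__import__('sys').argv[1]
p,r,s=tool(); print(p,yawof(r)); im,m=shot('wrist',fn)
g=px(m,[.585,-.094,.058]); print('guess px',g)
hsv=cv2.cvtColor(im,cv2.COLOR_RGB2HSV)
# bright square top of socket
k=cv2.inRange(hsv,(0,0,110),(179,50,255)); k=cv2.morphologyEx(k,cv2.MORPH_CLOSE,np.ones((15,15),np.uint8))
for c in cv2.findContours(k,0,1)[0]:
    if cv2.contourArea(c)<600: continue
    R_=cv2.minAreaRect(c); C=onz(m,*R_[0],.058)
    b=np.array([onz(m,*q,.058) for q in cv2.boxPoints(R_)]); e=b[1]-b[0]
    print('blob',np.round(R_[0],1),np.round(R_[1],1),'world',C.round(4),'sides',np.linalg.norm(e).round(4),np.linalg.norm(b[2]-b[1]).round(4),'ang',np.degrees(np.arctan2(e[1],e[0])).round(1)%90)
# brass plunger / slots: dark pixels within square
u,v=map(int,g)
if __name__=='__main__' and len(__import__('sys').argv)>2:
  for y in range(v-48,v+49,4): print(' '.join('%3d'%hsv[y,x,2] if 0<=y<420 else '.' for x in range(u-60,u+61,4)))
E
python3 sock.py w10 1
```

```text
eef_pos: [0.6416, -0.1089, 0.1942]
ee_rot: [-0.291, -3.125, 0.0]
[ 0.6415517  -0.10892578  0.19423771] 169.36101020739764
guess px [288.6 123.7]
229 229 155 163 162 171 172 174 180 230 229 228 229 228 228 228 229 227 227 226 226 227 224 225 205 117 117 114 114 115 117
232 232 229 230 231 227 230 230 229 229 228 227 227 226 226 223 225 222 224 222 224 224 183 115 115 114 113 114 111 112 112
226 224 226 225 225 224 221 225 221 221 222 222 220 221 221 220 219 219 203 114 112 110 114 114 113 112 111 110 109 113 110
222 222 221 221 220 222 219 220 221 220 220 220 220 218 218 167 136 114 115 113 111 110 111 111 111 107 110 107 109 108 107
220 220 222 219 219 218 219 124 199 218 175 118 217 218 112 110 112 111 108 110 107 107 108 106 106 105 106 106 104 106 104
221 220 220 220 216 219 218 225 228 227 141  99  97  99  98  97  97 100  93  94  91  97  95  93 107 110 106 106 104 106 107
220 115 114 116 115 114 112 225 214  98  98  95  98  95  95  96  97  98  93  99  94  96  96  94  94  93  92  90  92  90  90
123 119 118 118 118 119 107  99  99  96  99  98 100  97  94  99  95  97  92  94  92  92
[... 1444 characters left out ...]
  89  87  88  87  87  88  88  84  89  88  88  86  88  66  65  71  70  70  68  67
112 112 111 109 110 110 111  89  87  88  88  90  88  89  91  88  86  89  89  88  87  87  87  89  67  69  72  70  66  72  69
111 109 111 107 110 109 109  91  90  85  86  87  85  86  86  88  89  89  87  86  86  88  88  87  69  70  67  67  66  74  71
112 109 109 109 110 107 108 100  94  93  94  95  94  97  94  93  91  96  99 103 104 104 104 105 104 106 107 102 100 101 103
 61  57 110 108 108 106 109 111 106 105 107 106 105 103 106 108 107 104 106 106 105 105 108 106 103 105 106 106 103 107 105
 57  53 111 109 108 109 105 108 107 105 107 106 109 110 108 104 105 107 109 105 106 104 107 107 106 105 103 106 106 101 109
```

```bash
cat > rel.py <<'E'
from key import *
import sys
im,m=load(sys.argv[1]); g=np.array(eval(sys.argv[2])); p=np.array(eval(sys.argv[3])); yaw=np.radians(float(sys.argv[4]))
hsv=cv2.cvtColor(cv2.GaussianBlur(im,(3,3),0),cv2.COLOR_RGB2HSV); V=hsv[:,:,2]
f=210/np.tan(np.radians(m['fovy'])/2)
x0,x1,y0,y1=map(int,g); k=np.zeros_like(V); k[y0:y1,x0:x1]=((V[y0:y1,x0:x1]<82)|(hsv[y0:y1,x0:x1,1]>90))*255
k=cv2.morphologyEx(k,cv2.MORPH_OPEN,np.ones((3,3),np.uint8))
c=max(cv2.findContours(k,0,1)[0],key=cv2.contourArea); x,y,w,h=cv2.boundingRect(c); print('cross bbox',x,y,w,h)
hor=np.array([[i,np.mean(np.nonzero(k[y0:y1,i])[0])+y0] for i in list(range(x+3,x+w//2-8))+list(range(x+w//2+9,x+w-3))])
ver=np.array([[np.mean(np.nonzero(k[i,x0:x1])[0])+x0,i] for i in list(range(y+3,y+h//2-8))+list(range(y+h//2+9,y+h-3))])
a=np.polyfit(hor[:,0],hor[:,1],1); b=np.polyfit(ver[:,1],ver[:,0],1); print('slopes',a[0],b[0])
vc=(a[0]*b[1]+a[1])/(1-a[0]*b[0]); uc=b[0]*vc+b[1]; C=onz(m,uc,vc,.058); print('centre px',uc,vc,'world',C.round(4))
h1,h2=onz(m,x,a[0]*x+a[1],.058),onz(m,x+w,a[0]*(x+w)+a[1],.058); d=h2-h1; print('slot len',np.linalg.norm(d),'slot yaw',np.degrees(np.arctan2(d[1],d[0])))
v1,v2=onz(m,b[0]*y+b[1],y,.058),onz(m,b[0]*(y+h)+b[1],y+h,.058); d=v1-v2; print('slot len',np.linalg.norm(d),'slot yaw',np.degrees(np.arctan2(d[1],d[0])))
tx=np.array([np.cos(yaw),np.sin(yaw)]); ty=np.array([np.sin(yaw),-np.cos(yaw)]); D=C[:2]-p[:2]; print('socket in tool mm',D@tx*1000,D@ty*1000)
q=px(m,[*p[:2],p[2]-.037]); print('flange predicted px',q)
E
python3 rel.py w10 '[262,318,102,155]' '[.6416,-.1089,.1942]' 169.36
python3 - <<'E'
from h import *
im,m=load('w10'); hsv=cv2.cvtColor(im,cv2.COLOR_RGB2HSV)
for c in(2,1):
  print()
  for y in range(190,400,7): print(y,' '.join('%3d'%hsv[y,x,c] for x in range(200,361,6)))
E
```

```text
cross bbox 267 106 43 44
slopes -0.017716535433070574 0.01733921815889022
centre px 287.7408582944913 127.25459109320786 world [ 0.5873 -0.095   0.058 ]
slot len 0.030153583530299545 slot yaw 80.41110090172752
slot len 0.03043509149985481 slot yaw 170.61717254273506
socket in tool mm 55.91296279432616 3.6376787226410507
flange predicted px [283.2 256.1]

190 213 213 113 110 110 108 103 103 103 110 112 108 107 110 107 106 109 107 110 106 131 220 220 219 214 213 217
197 203 202 128 104 107 109 109 111 107 108 112 107 108 105 105 104 113 115 218 215 218 220 220 217 212 211 213
204 208 211 214 218 114 112 112 107 108 105 103 105 112 110 112 116 113 214 214 212 214 215 209 204 206 204 199
211 213 215 214 213 212 211 125 107 112 113 112 114 108 111 111 213 208 211 209 210 204 199 200 203 207 210 212
218 209 204 202 205 220 218 219 219 217 216 159  78  83  94  95  85  82 193 192 203 216 216 219 219 221 220 220
225 220 220 221 220 219 220 222 223 212  84  93  90  91  90  90  89  87  91  82 213 210 217 219 216 208 204 203
232 226 224 215 209 207 207 209 209  88  93  92  88  89  86  90  88  87
[... 5277 characters left out ...]
  73  49  93 162  85  34  61
358  40  77  71  64  75  12  10  36 107 161 155 163 151 153 152 143 161 136 152  11 136  46  12  60  35 116  70
365  17  49  24  20 149  64  55  60  13 146 150 154 148 163 161 167 148 180 142   9  23  26  31  54  45  32  35
372  55  64  20  67  32  51  32  12   0   9 153 159 147 153 154 162 151 153   9  14  48  46 107  39  49  89  55
379  35  57 149 109  28  21  36  32   4  13   4   5   5   9   4   0   9   0   0   5  96  61  67  12  12  70  32
386  24  12 159  80  38  80  31  32  39  57  27  77  13   4  13  19  35  58  12  28  36  45  41  20  35 102  32
393  32   0  61  49  21  49  22  11  51  44  89  60  12  77  46 120  96  58  46 255 107  32  41  33  61  38  20
```

```bash
cat > fl.py <<'E'
from h import *
import sys
im,m=load(sys.argv[1]); p=np.array(eval(sys.argv[2])); yaw=np.radians(float(sys.argv[3])); z=p[2]-.037
hsv=cv2.cvtColor(im,cv2.COLOR_RGB2HSV); u,v=px(m,[*p[:2],z]).astype(int)
k=cv2.inRange(hsv,(0,0,65),(179,60,125)); b=np.zeros_like(k); b[v-48:v+12,u-55:u+55]=255; k&=b
k=cv2.morphologyEx(k,cv2.MORPH_CLOSE,np.ones((3,3),np.uint8)); c=max(cv2.findContours(k,0,1)[0],key=cv2.contourArea)
h=cv2.convexHull(c)[:,0]; h=h[h[:,1]<v+8]; E=cv2.arcLength(h.reshape(-1,1,2),True)
Q=np.array([onz(m,*q,z)[:2] for q in h])*1000
s=np.linalg.lstsq(np.c_[2*Q,np.ones(len(Q))],(Q**2).sum(1),rcond=None)[0]; C=s[:2]/1000; print('n',len(Q),'r',np.sqrt(s[2]+s[:2]@s[:2]),C)
tx=np.array([np.cos(yaw),np.sin(yaw)]); ty=np.array([np.sin(yaw),-np.cos(yaw)]); D=C-p[:2]; print('flange in tool mm',D@tx*1000,D@ty*1000)
E
python3 fl.py w10 '[.6416,-.1089,.1942]' 169.36
```

```text
n 24 r 20.203972972285108 [ 0.64098545 -0.10992019]
flange in tool mm 0.41562223958169153 -1.1161238000604334
```

```bash
python3 -m jog '[0,0,0,-0.02,10,2,10,0,10,2,10,0,10,2,9,0,0,0,0,0,0,0,0,0]'|sed -n 2,3p; python3 - <<'E'
from h import *
p,r,s=tool(); print(list(p.round(4)),yawof(r),s['wrist_force']); im,m=shot('wrist','w11'); u,v=px(m,[.587,-.096,.058]).astype(int); print(u,v)
V=cv2.cvtColor(im,cv2.COLOR_RGB2HSV)[:,:,2]
for y in range(v-45,v+46,5): print(y,' '.join('%3d'%V[y,x] for x in range(u-50,u+51,5)))
E
```

```text
eef_pos: [0.6141, -0.096, 0.1681]
ee_rot: [0.252, 3.131, -0.0]
[np.float64(0.6141), np.float64(-0.096), np.float64(0.1681)] 170.7868572246149 [ 0.61524885 -0.19408199 -1.67968676]
275 174
129 112 111 112 110 111 113 111 110 110 109 109 108 109 108 108 109 109 106 106 108 107
134 114 113 114 113  86  80  86  85  83  83  89  89  92  89  96  97  96 101 106 106 103
139 118 113 114 104  92  90  89  89  88  88  89  89  91  90  87  85  89  88  89  99 103
144 114 112 112 102  88  90  89  86  91  87  90  90  90  88  87  87  87  88  80  66  66
149 111 111 111 102  93  89  86  87  91  88  88  87  88  88  88  87  83  90  75  68  69
154 110 114 113 107  92  90  87  94  87  86  67  68  86  90  86  88  91  89  72  66  69
159 109 110 109 104  89  92  89  87  84  85  67  67  86  87  85  84  86  89  73  68  69
164 112 110 112 104  87  89  87  89  85  85  87  89  87  87  87  86  90  86  74  70  69
169 115 111 112 103  89  88  78  70  65  68 100  99  69  69  73  74  84  88  66  68  68
174 113 109 110 102  91  88  75  78  80  79  98  97  79  80  76  72  90  85  71  69  67
179 110 108 106 103  87  84  80  78  78  75  68  67  79  82  78  76  84  87  68  65  68
184 115 117 110 103  90  86  84  89  83  81  66  64  86  86  85  87  87  88  66  67  72
189 114 114 111 103  90  90  85  87  84  80  83  79  85  87  84  89  90  92  70  68  67
194 114 116 114 111  91  89  87  88  88  83  78  80  85  88  89  88  89  90  67  67  67
199 115 112 111 106  89  86  89  89  88  89  85  87  85  86  85  87  87  89  70  72  71
204 115 113 111 107  92  88  87  87  85  86  87  86  84  87  86  86  89  92  68  71  82
209 111 112 109 103  91  88  90  89  88  88  89  88  83  84  88  88  87  88 215 211 214
214 114 114 115 112 113 110 110 110 109 109 104  98 101 108 108 107 201 214 214 212 212
219 115 114 111 112 112 113 111 109  83  91  91  85  91  94  83 150 216 214 217 216 215
```

```bash
python3 rel.py w11 '[248,308,148,202]' '[.6141,-.0960,.1681]' 170.79; python3 fl.py w11 '[.6141,-.0960,.1681]' 170.79; python3 - <<'E'
from h import *
im,m=load('w11'); V=cv2.GaussianBlur(cv2.cvtColor(im,cv2.COLOR_RGB2HSV)[:,:,2],(3,3),0)
# socket square edges: left (113->103->90), right (88->70), via gradients
for y in(145,195,205): print(y,[int(q) for q in V[y,232:322]])
print([int(q) for q in V[125:225,262]])
E
```

```text
cross bbox 254 151 48 47
slopes 0.01131119512940986 -0.015566391597900006
centre px 277.26147563110425 174.6011478106642 world [ 0.5875 -0.0952  0.058 ]
slot len 0.031302786575679184 slot yaw 80.12677853878603
slot len 0.031057711437962442 slot yaw 169.77012544601212
socket in tool mm 26.427093046321495 -3.4297160134356597
flange predicted px [283.1 255.8]
n 24 r 20.173115479781927 [ 0.61357127 -0.0969804 ]
flange in tool mm 0.3650000500209623 -1.0523907248470263
145 [112, 112, 112, 111, 111, 110, 111, 109, 102, 95, 91, 90, 89, 89, 89, 91, 91, 89, 88, 89, 90, 89, 88, 88, 89, 89, 89, 88, 87, 88, 89, 90, 89, 89, 89, 89, 89, 88, 90, 91, 90, 89, 90, 91, 91, 90, 89, 90, 90, 90, 89, 89, 89, 89, 89, 89, 89, 89, 89, 89, 89, 88, 87, 87, 88, 89, 88, 87, 88, 88, 88, 88, 87, 87, 88, 87, 87, 88, 88, 88, 89, 89, 86, 79, 72, 69, 68, 67, 68, 69]
195 [114, 114, 114, 113, 112, 113, 114, 112, 106, 97, 91, 90, 91, 91, 91, 92, 91, 90, 90, 90, 89, 89, 88, 86, 86, 88, 88, 88, 87, 87, 88, 87, 85, 86, 87, 87, 87, 86, 83, 81, 80, 81, 80, 80, 80, 80, 80, 80, 80, 80, 81, 82, 84, 84, 84, 85, 86, 87, 87, 87, 88, 
[... 206 characters left out ...]
87, 87, 88, 88, 87, 87, 87, 87, 87, 88, 88, 88, 87, 86, 85, 86, 88, 89, 88, 87, 87, 87, 87, 87, 87, 87, 87, 88, 88, 87, 87, 87, 88, 88, 87, 87, 87, 88, 88, 87, 86, 86, 87, 88, 87, 86, 87, 87, 88, 88, 88, 87, 88, 89, 89, 88, 88, 88, 89, 90, 89, 89, 92, 96, 96, 95, 95, 94, 94, 93, 96]
[111, 111, 110, 109, 108, 109, 109, 107, 99, 88, 81, 81, 84, 89, 91, 90, 90, 90, 90, 90, 89, 89, 89, 89, 90, 90, 91, 90, 89, 88, 89, 90, 90, 90, 89, 90, 90, 89, 88, 88, 88, 88, 84, 76, 69, 67, 67, 70, 74, 77, 78, 79, 79, 78, 78, 80, 82, 85, 87, 88, 89, 88, 88, 88, 88, 88, 88, 88, 88, 88, 88, 88, 88, 87, 86, 86, 86, 86, 86, 87, 88, 88, 87, 87, 89, 96, 105, 109, 109, 109, 109, 109, 108, 103, 93, 86, 86, 88, 89, 89]
```

```bash
python3 -m jog '[13,-1.3,10,0.01,13,-1.3,10,0,0,0,10,0,0,0,0,0,0,0,0,0]'|sed -n 2,4p; python3 -m jog '[0,0,5,0,0,0,5,0,0,0,4,0,0,0,2,0,0,0,0,0,0,0,0,0]'|sed -n 2,4p; python3 - <<'E'
from h import *
p,r,s=tool(); print(p,yawof(r))
E
```

```text
eef_pos: [0.5888, -0.0951, 0.1377]
ee_rot: [0.271, 3.129, -0.0]
wrist_force: [0.6, 0.4, -1.2]
eef_pos: [0.5877, -0.0951, 0.1213]
ee_rot: [-0.272, -3.13, 0.0]
wrist_force: [-0.8, 0.8, -3.6]
[ 0.58769332 -0.09508181  0.12125783] 170.07697079090255
```

```bash
python3 -m jog '[0,0,2,0,0,0,2,0,0,0,0,0,0,0,0,0]'|sed -n 2,4p; python3 -m jog '[0,0,2,0,0,0,2,0,0,0,0,0,0,0,0,0]'|sed -n 2,4p
```

```text
eef_pos: [0.5877, -0.0951, 0.1172]
ee_rot: [-0.272, -3.13, 0.0]
wrist_force: [-0.3, 0.8, -3.2]
eef_pos: [0.5877, -0.0951, 0.1131]
ee_rot: [-0.272, -3.13, 0.0]
wrist_force: [0.1, 0.1, -2.9]
```

Splines have meshed: the TCP is 9 mm below the height where unmeshed splines would stop. I push on home.

```bash
python3 -m jog '[0,0,2,0,0,0,2,0,0,0,2,0,0,0,2,0,0,0,0,0,0,0,0,0]' - 110|sed -n 2,6p; python3 -m jog '[0,0,2,0,0,0,1,0,0,0,1,0,0,0,0,0,0,0,0,0]'|sed -n 2,6p
```

```text
eef_pos: [0.5878, -0.0951, 0.1053]
ee_rot: [0.272, 3.13, -0.0]
wrist_force: [-0.1, 1.1, 1.1]
opening: 0.0181
grasp_force: 109.0
eef_pos: [0.5879, -0.0951, 0.1016]
ee_rot: [0.271, 3.129, -0.0]
wrist_force: [-2.2, 1.6, 5.8]
opening: 0.0184
grasp_force: 109.6
```

```bash
for i in 1 ; do python3 -m jog '[0,0,1,0,0,0,0,0,0,0,0,0]'|sed -n '2p;4p'; python3 -m jog '[0,0,1,0,0,0,0,0,0,0,0,0]'|sed -n '2p;4p'; python3 -m jog '[0,0,1,0,0,0,0,0,0,0,0,0]'|sed -n '2p;4p'; done
```

```text
eef_pos: [0.588, -0.0951, 0.1008]
wrist_force: [-2.9, 1.3, 7.1]
eef_pos: [0.588, -0.0951, 0.1001]
wrist_force: [-3.7, 0.7, 10.1]
eef_pos: [0.588, -0.0951, 0.1]
wrist_force: [-6.5, 2.4, 15.9]
```

```bash
python3 -m jog '[0,0,1,0,0,0,0,0,0,0,0,0]'|sed -n '2p;4p'; python3 -m jog '[0,0,1,0,0,0,0,0,0,0,0,0,0,0,0,0]'; python3 - <<'E'
from h import *
p,r,s=tool(); print(p,s['wrist_force'],s['ft_torque'],s['grasp_force']); im,m=shot('scene','s12'); a=load('s6')[0]
# dowel & flange checks
V=np.array([.5348,-.035,.058]);u=np.array([.17,.985,0])
print([px(m,V+u*k) for k in(-.12,.12)]); hsv=cv2.cvtColor(im,cv2.COLOR_RGB2HSV)
for y in range(216,236,2): print(y,' '.join('%3d'%hsv[y,x,2] for x in range(238,266,2)),'|',' '.join('%3d'%hsv[y,x,2] for x in range(296,336,2)))
for y in range(216,236,4): print(y,' '.join('%3d'%cv2.cvtColor(a,cv2.COLOR_RGB2HSV)[y,x,2] for x in range(238,266,2)),'|',' '.join('%3d'%cv2.cvtColor(a,cv2.COLOR_RGB2HSV)[y,x,2] for x in range(296,336,2)))
print(px(m,[.5874,-.0951,.058]))
for y in range(228,256,2): print(y,' '.join('%3d'%hsv[y,x,2] for x in range(252,296,2)))
E
```

```text
eef_pos: [0.588, -0.0952, 0.1]
wrist_force: [-10.2, 3.5, 24.5]
time: 20.55
eef_pos: [0.5881, -0.0951, 0.1]
ee_rot: [0.27, 3.128, -0.001]
wrist_force: [-12.9, 4.5, 32.4]
opening: 0.0185
grasp_force: 114.1
[ 0.58806893 -0.0951373   0.09996828] [-12.90431726   4.4572773   32.4167724 ] [ 1.8146179   4.876375   -0.04355848] 114.10116076469421
[array([244.4, 227.1]), array([327.1, 221.2])]
216 224 224 223 189  53  41  40  40  29  28  29  28  29  26 | 183 188  87  90  92  94  94  96  89  88  90  90  89  90  91  91  92  91  91  88
218 219 221 225 193  48  36  41  40 136  62  28  30  27  28 | 196 200  95  92  93  95  97  97  94  96  96  94  95  96  99  93  84  88  90  94
220 214 220 224 220  35  30  31  41  31 175  90  29  27  29 |  92  93  95  96  94  96  94  94  96  99  99 102 101 100 101 101  94  95  94  91
222 206 199 195 198  71  30  29  38  27  31  91  66  27  28 | 104 102 102  44  63  34  98  98  95  97  98 103 104 105 103 102  87  89  96  95
224 197 199 199 194 202  74  29  30  28  28  27  29  29  27 | 105 104 106  55  80  82 100  96  95  99 102 104 105 103 104 103  94  94  95  94
226
[... 2016 characters left out ...]
  69  73  76  71  72  79 100  99  99  99  97  97  96  94
242 107 105 106 103 104  82  73  73  72  70  70  73  72  72  95  94  92  91  91  90  89  90
244 100  99  97  97  97  78  73  75  72  71  73  71  72  73  60  56  57  57  57  58  56  55
246  99  98  98  98  98  68  72  76  74  74  73  74  72  75  59  55  57  58  56  55  55  68
248  99  99 100  98  98  67  74  73  72  72  72  72  73  87  72  56  57  57  58  57 122 118
250  98  97  98  97  97  66  74  73  73  74  72  72  73  78  60  64  66  68  85 108 117 119
252  96  97  97  97  96  67  74  74  72  73  73  73  74  75 109 120 119 119 118 119 119 118
254  99 100  98  98  96  64  71  73  72  71  73  71  73  76 110 120 120 118 121 119 119 119
```

```bash
python3 -m jog '[0,0,0,0,0,0,0,0,0,0,0,0,0,0,0,0]'; python3 -c "
from plant import ctrl
print(ctrl.close_job())"
```

```text
time: 21.0
eef_pos: [0.588, -0.0952, 0.0999]
ee_rot: [0.27, 3.128, -0.001]
wrist_force: [-13.1, 4.8, 32.2]
opening: 0.019
grasp_force: 114.1
the job is handed in; nothing more can be done
None
```

I handed the job in at 21 s: the dowel lies in both V-notches and is released, and the key is meshed and pressed home at about 32 N, still gripped. The key stopped hard at the height expected for a flush flange. I inferred the clamp pad's contact with the dowel from that, since I had no picture views left to see it.

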